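Offer a hinge leaf up to the jamb block and hold it for the pin

ROBOT

A 6-joint arm with a two-finger parallel gripper is mounted at the origin on a cart in front of the work surface, level with it; the furniture and walls round the work are solid. World frame = base frame: x ahead of the robot, y to its left, z up, the work surface at z = 0. Lengths are in m, angles in rad, forces in N, time in s.
With the tool pointing down it reaches from about 0.375 to 0.9 m from the base axis. Payload 3.1 kg.
Tool frame: the origin (TCP) lies at the centre of the arm's flange, where the gripper is bolted on; the fingertips stand 182 mm ahead of it and the grasp point (between the pads) lies 164 mm ahead of it; z points along the fingers, y is the line along which they close (so a half turn about z gives the same grasp; the last joint's range is limited). The gripper opens to 87 mm and grips with 3 to 60 N. Pads are 19 mm wide; open, the fingers measure 117 mm over their backs; the gripper's body (75 mm by 190 mm) begins 51 mm behind the grasp point.
Start: joints at [1.046, 0.527, 1.433, -0, 1.181, -0.178], TCP at [0.212, 0.588, 0.405] pointing down, gripper open.
Joint ranges: [-3.08, 3.08], [-0.75, 2.2], [0.22, 2.44], [-1.43, 4.57], [0, 2.65], [-2.85, 2.85]. Speed limits (rad/s): [2.79, 2.79, 3.14, 3.14, 3.14, 3.14].

INTERFACE

Orientations are given as a unit quaternion [x, y, z, w].
In Python, from rig import * gives the robot as it stands.
- The arm moves only by the tool move_arm, never from a script. Its argument "commands" is a list that holds one entry, the list of rows, each a list of 6 numbers: the shift along the tool's x, y, z in units of 40 mm (1.0 is 40 mm), then the turn, a rotation vector about the tool's x, y, z in rad. A call has 1 to 12 rows; each row is the pose to reach, as a shift and turn from the pose commanded when the call began, along the tool's axes at that moment; what a row does not reach only later rows make up. A row lasts 1/8 s, in which the tool goes at most 62.5 mm and 10.7 degrees, less where a joint would pass 70% of its speed; a pose out of reach is approached as far as the arm can. A call with a gripper value outside its range is refused whole. "claw" is the closure, from -1 (fully open) to 1 (shut), so that 0 is half open, set as the call begins (left out, the last holds). The fingers move at their own pace and stop on an object; "squeeze" is the grip in N (left out, the last holds). Time passes only in rows, so rows that repeat a pose let the fingers close. It gives the time, the measured TCP pose, the force, the opening and the grip force at its end, in the units of the state.
- get_obs(): the state, without advancing time (a new reading comes with each control period).
- camera(name): name is "scene" or "top" or "wrist"; returns a dict with "pixels" (400x640x3 uint8, blue, green, red), "range_z" (400x640 float32, m along the optical axis (not along the pixel's ray), 0 where there is no reading), "camera_matrix" (3x3 intrinsics, pixels), "extrinsics" (4x4, takes a point from world to camera coordinates). Camera axes: x right, y up, looking along -z (the intrinsics and any distortion apply to the point x, -y, -z); pixel columns grow to the right and rows downward; lengths in m; the calibration is good to about 2 mm. A picture is of the moment at which its call begins.
- hand_in(): hands the job in; it is judged then, once.
The state is a dict: "time": time; "q": joint angles; "joint_velocities": joint speeds; "joint_torque": joint torques, N m; "position": TCP position; "tool_rot": TCP orientation; "ft_force": force on the tool from outside, world axes, zero at the start; "moment": the same for the moment, N m; "grip_width": finger opening in m; "grip_force": force on a finger pad.
Only numpy, scipy, OpenCV 4.12 (cv2) and the standard library are available. Lean on these libraries where they do the work, as an engineer would, in place of code of your own. Each camera call takes 0.05 s, during which the arm holds its last target. There are 200 camera calls.

TASK

Pick the loose hinge leaf that has a single middle knuckle out of the parts tray, leaving the forked leaf in the tray, and bring its knuckle in between the two fixed knuckles on the jamb block so that all three bores lie on one line and a hinge pin could be pushed straight through. Keep holding it there, still, carried by the gripper alone and not leaning on the block: the program finishes while the gripper holds the leaf aligned.

Things in the scene. Friction and masses are not known exactly. Their poses are not given: they have to be found in the camera images.
- leaf: The loose hinge leaf to use, bare aluminium, 0.1 kg: a plate 66 (x) x 46 (y) x 10 mm thick, with one knuckle on a 30 mm wide neck in the middle of its +x end. Origin: under the plate's middle; +x from plate to knuckle, y along the bore, z up. It starts flat on the tray floor, knuckle proud on the upper side, and is fitted that way up.
- leaf_center (a point): Middle of that leaf's plate, half-way up its 10 mm thickness (axes as leaf). The plate can be gripped from above across its 46 mm width (fingers closing along y); its centre of mass lies 10 to 15 mm from here towards the knuckle.
- leaf_bore (a point): Middle of the loose leaf's knuckle, on the axis of its bore, 48 mm along +x from leaf_center and 7 mm higher (axes as leaf, bore along y). The knuckle is a tube 30 mm long (y), 24 mm outside diameter, 14 mm bore; its lowest line is level with the underside of the plate.
- forked: A wrong leaf lying in the same tray: same plate and material, but with two short knuckles (11 mm long each) at the two sides of its end and a gap between them. It stays in the tray.
- forked_center (a point): Middle of the forked leaf's plate, half-way up its thickness.
- tray: Low black open parts tray, fixed, 200 mm (x) x 320 mm (y) outside, on a grey plinth: its floor lies 40 mm above the bench, its rim 62 mm; walls 4 mm thick. Origin: under its middle, on the bench top. Holds both leaves (plates lying on the floor) and some small fittings and caps up to 21 mm tall.
- jamb: Fixed metal jamb block, 70 (x) x 110 (y) mm, top 88 mm above the bench, on a dark foot 26 mm thick (100 x 134 mm); a 10 mm leaf is screwed to its top. Two fixed knuckles overhang its -x face (towards the robot); an 8 mm hinge pin is parked upright in the top, its head 113 mm above the bench. Origin: under the block's middle on the bench; z up.
- jamb_bore (a point): Point midway between the two fixed knuckles on their bore axis (y), 51 mm to -x of the block's middle, 100 mm above the bench; axes as jamb. Knuckles 27 mm long, 24 mm outside, 14 mm bore; gap 38 mm wide (y), open above and to -x; block face 16 mm behind the axis. leaf_bore belongs here, bore along y, plate level and pointing to -x; it can be lowered in from above.
Things that resemble listed ones, but are neither listed nor needed, are in the scene too. Leave any purple look-alike of the leaf alone. Leave any orange look-alike of the forked alone.

How it is judged:
On the way:
1. the single-knuckle leaf is lifted out of the tray in the gripper (height (world z) of leaf_center above 0.085 m and contact force between the fingers and leaf above 2 N), for 0.1 s.
At the end, for the whole second after the job is handed in: The leaf's bore is within 3 mm of the fixed axis fore-and-aft and in height, centred between the knuckles within 5 mm, parallel within 0.1 rad, still (under 0.02 m/s), gripped (over 2 N), pressing on the block with under 0.5 N; the forked leaf lies in the tray (x of leaf_bore in the frame of jamb_bore between -0.003 and 0.003 m and z of leaf_bore in the frame of jamb_bore between -0.003 and 0.003 m and y of leaf_bore in the frame of jamb_bore between -0.005 and 0.005 m and angle between the y axis of leaf_bore and the y axis of jamb_bore, either way round below 0.1 rad and contact force between the fingers and leaf above 2 N and contact force between leaf and jamb below 0.5 N and linear speed of leaf below 0.02 m/s and x of forked_center in the frame of tray between -0.1 and 0.1 m and y of forked_center in the frame of tray between -0.16 and 0.16 m and z of forked_center in the frame of tray below 0.06 m); the arm keeps its last pose, push and grip.
It also fails if it takes over 42 s, if anything falls off the work surface, if the arm or the gripper's body presses on something with over 40 N, if the wrist force passes 120 N, or if a joint passes its speed limit or range.

## Working session

There is one attempt and no reset: what is moved stays moved. The work goes in short steps, Python scripts to look and compute and a tool call to move; the robot and the scene stay as the last step left them, time stands still between calls to the robot, and variables do not carry over. Pictures are saved under pics/ and viewed, at most 10 in all, crops included, and the job is handed in when it is done.

Besides the shell and the picture viewer there is one more tool, called after "Call:" as name([rows], argument=value, ...), one row to a line, values as JSON. move_arm: Moves the arm, as the interface text tells. Its arguments: {"type":"object","properties":{"commands":{"type":"array","items":{"type":"array","items":{"type":"array","items":{"type":"number"}}}},"claw":{"type":"number"},"squeeze":{"type":"number"}},"required":["commands"]}

```bash
ls; mkdir -p pics
python3 - <<'E'
from rig import *
import cv2,numpy as np
o=get_obs();print({k:np.round(v,3) for k,v in o.items()})
for n in["top","scene"]:
    c=camera(n);cv2.imwrite(f"pics/{n}0.png",c["pixels"]);np.savez(f"{n}0.npz",**c)
    print(n,c["camera_matrix"],np.round(c["extrinsics"],4),c.keys())
E
```

```text
pics
{'time': np.float64(0.0), 'q': array([ 1.045,  0.528,  1.434, -0.   ,  1.181, -0.178]), 'joint_velocities': array([-0.001,  0.   ,  0.   , -0.001, -0.   , -0.002]), 'joint_torque': array([  0.   , -44.005, -17.659,   0.063,   0.058,  -0.   ]), 'position': array([0.212, 0.587, 0.404]), 'tool_rot': array([ 0.173,  0.985, -0.001, -0.   ]), 'ft_force': array([0.812, 0.651, 0.991]), 'moment': array([-0.001, -0.025, -0.047]), 'grip_force': np.float64(0.0), 'grip_width': np.float64(0.087)}
top [[394.64326052   0.         320.04001825]
 [  0.         394.64326052 194.32542581]
 [  0.           0.           1.        ]] [[-2.340e-02 -9.997e-01 -1.000e-04  2.990e-02]
 [ 9.870e-01 -2.310e-02  1.593e-01 -5.171e-01]
 [-1.592e-01  3.600e-03  9.872e-01 -1.109e+00]
 [ 0.000e+00  0.000e+00  0.000e+00  1.000e+00]] dict_keys(['pixels', 'range_z', 'camera_matrix', 'extrinsics'])
scene [[387.85291392   0.         322.28337693]
 [  0.         387.85291392 193.7728114 ]
 [  0.           0.           1.        ]] [[ 0.5877 -0.809   0.0122 -0.2956]
 [ 0.6217  0.4612  0.633  -0.3785]
 [-0.5178 -0.3644  0.774  -0.8718]
 [ 0.      0.      0.      1.    ]] dict_keys(['pixels', 'range_z', 'camera_matrix', 'extrinsics'])
```

View pics/top0.png

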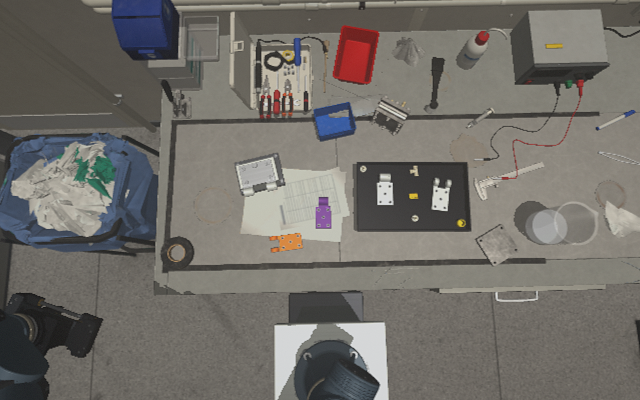

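View pics/scene0.png

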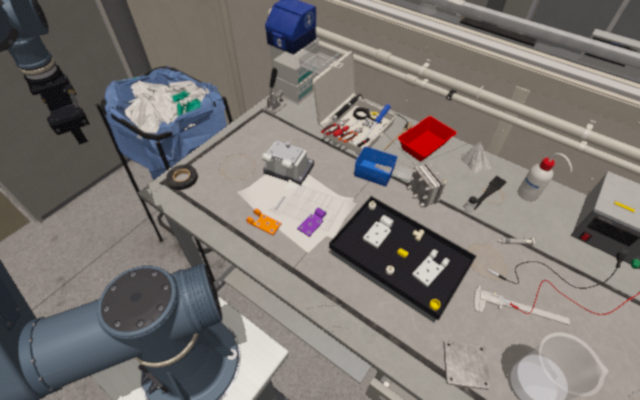

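The top view shows the tray at about (412,197), the single-knuckle leaf at (385,190), the forked leaf at (441,193) and the jamb at (260,176) with its knuckles at (262,188). The scene view agrees with this.

```bash
cat > h.py <<'E'
import numpy as np,cv2
F=np.diag([1,-1,-1.])
def ray(c,uv):
    E=c["extrinsics"];R=E[:3,:3];K=c["camera_matrix"]
    uv=np.atleast_2d(np.asarray(uv,float))
    d=np.c_[uv,np.ones(len(uv))]@np.linalg.inv(K).T@F   # camera axes, unit depth
    return -R.T@E[:3,3], d@R
def plane(c,uv,z):
    o,d=ray(c,uv); return o+d*((z-o[2])/d[:,2])[:,None]
def cloud(c):
    h,w=c["range_z"].shape;u,v=np.meshgrid(np.arange(w),np.arange(h))
    o,d=ray(c,np.c_[u.ravel(),v.ravel()]);P=o+d*c["range_z"].reshape(-1,1)
    return P.reshape(h,w,3)
def proj(c,P):
    p=(np.atleast_2d(P)@c["extrinsics"][:3,:3].T+c["extrinsics"][:3,3])@F@c["camera_matrix"].T
    return p[:,:2]/p[:,2:]
E
python3 - <<'E'
from h import *
c=dict(np.load("top0.npz"));P=cloud(c);g=cv2.cvtColor(c["pixels"],cv2.COLOR_BGR2GRAY)
print("tray px z",P[197,412],P[190,385],P[193,441],P[170,260],P[188,262])
m=(g>120).astype(np.uint8);m[:,:360]=0;m[:,466:]=0;m[:166]=0;m[228:]=0
n,l,s,ce=cv2.connectedComponentsWithStats(m)
for i in range(1,n):
    if s[i,4]>60:
        pts=np.argwhere(l==i)[:,::-1];r=cv2.minAreaRect(pts.astype(np.float32))
        w=plane(c,pts,.05);print(s[i],ce[i],r,w.mean(0),np.median(P[l==i],0))
# jamb top cloud
Q=P[140:205,225:300].reshape(-1,3);
for a,b in[(.02,.03),(.08,.092),(.092,.102),(.104,.115)]:
    q=Q[(Q[:,2]>a)&(Q[:,2]<b)]
    if len(q)>5: print(a,len(q),q.mean(0),q.min(0),q.max(0),cv2.minAreaRect((q[:,:2]*1000).astype(np.float32)))
a=cv2.resize(c["pixels"][145:205,220:300],None,fx=8,fy=8,interpolation=2)
b=cv2.resize(c["pixels"][160:235,350:475],None,fx=6,fy=6,interpolation=2)
cv2.imwrite("pics/jcrop.png",a)
E
```

```text
tray px z [ 0.50290831 -0.24876485  0.0456072 ] [ 0.52488782 -0.17102757  0.04823916] [ 0.51168915 -0.3317397   0.0519183 ] [0.5808023  0.18388442 0.1006808 ] [0.54237427 0.18850748 0.03043005]
[377 174  17  31 443] [384.60948081 190.15801354] ((385.0, 189.0), (30.0, 16.0), 90.0) [ 0.52424247 -0.16957653  0.05      ] [ 0.52349302 -0.16892374  0.05122974]
[432 178  20  33 434] [440.44009217 196.00921659] ((440.53424072265625, 194.3939666748047), (17.366016387939453, 31.398046493530273), 8.426968574523926) [ 0.50330891 -0.3300993   0.05      ] [ 0.50084846 -0.32743423  0.05077283]
0.02 308 [0.60297311 0.18148715 0.02647374] [0.52666624 0.12093258 0.0203146 ] [0.64951276 0.27039254 0.02993638] ((588.5599975585938, 196.53460693359375), (101.38434600830078, 134.09327697753906), 12.800204277038574)
0.08 208 [0.582116   0.19051236 0.08807181] [0.52326962 0.13493474 0.08036081] [0.62088305 0.25445167 0.09180835] ((569.3609008789062, 192.36573791503906), (86.66429138183594, 110.64910888671875), 11.289924621582031)
0.092 698 [0.57021338 0.19162655 0.09854022] [0.50830851 0.1371584  0.09211437] [0.61964397 0.24704233 0.10199353] ((562.6739501953125, 190.01959228515625), (95.18182373046875, 106.59649658203125), 12.804831504821777)
0.104 174 [0.53610405 0.18387953 0.11013118] [0.50754463 0.13585861 0.10405833] [0.60805665 0.2273122  0.11498427] ((557.5901489257812, 189.42929077148438), (85.67894744873047, 90.81166076660156), 12.921351432800293)
```

View pics/jcrop.png

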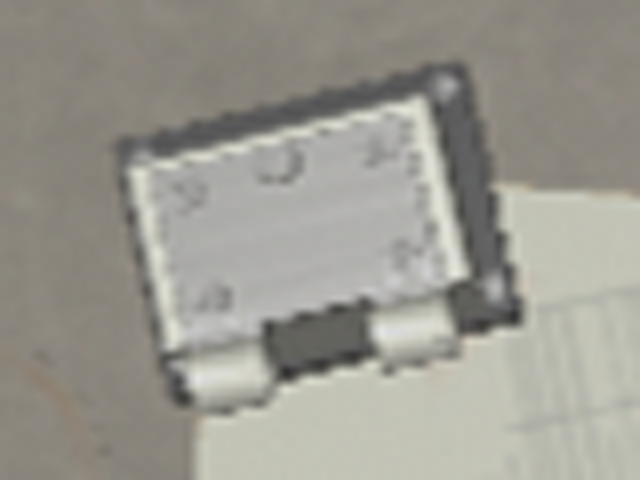

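The crop shows the fixed knuckles at about (230,375) and (415,330) with the gap between them. The jamb is yawed about +12.8°, and the foot footprint measures 101x134 mm, matching the given size. Next I'll move above the leaf and look from closer in.

```bash
cat >> h.py <<'E'
from scipy.spatial.transform import Rotation as Ro
def row(o,pos,yaw):
    "row taking the tool to flange position pos, pointing down, closing line along yaw+90deg"
    R=Ro.from_quat(o["tool_rot"]);c,s=np.cos(yaw),np.sin(yaw)
    best=None
    for k in(1,-1):
        T=Ro.from_matrix(np.c_[[-k*c,-k*s,0],[-k*s,k*c,0],[0,0,-1]]) if 0 else Ro.from_matrix(np.array([[-k*c,-k*s,0],[-k*s,k*c,0],[0,0,-1]]))
        T=Ro.from_matrix(np.column_stack([[-k*c,-k*s,0],[-k*s,k*c,0],[0,0,-1]]))
        v=(R.inv()*T).as_rotvec()
        if best is None or np.linalg.norm(v)<np.linalg.norm(best): best=v
    return np.round(np.r_[R.inv().apply(np.array(pos)-o["position"])/.04,best],3)
E
python3 - <<'E'
s=open('h.py').read()
i=s.index("        T=Ro.from_matrix(np.c_");j=s.index("        T=Ro.from_matrix(np.column")
open('h.py','w').write(s[:i]+s[j:])
E
python3 - <<'E'
from rig import *
from h import *
s=np.deg2rad
print(row(get_obs(),[.5,-.17,.36],s(-1)))
E
```

```text
[-1.3202e+01 -1.5363e+01  1.1220e+00 -2.0000e-03 -1.0000e-03 -3.2900e-01]
```

Call:
move_arm([
  [[-13.2,-15.36,0.6,0,0,-0.329],[-13.2,-15.36,0.6,0,0,-0.329],[-13.2,-15.36,0.6,0,0,-0.329],[-13.2,-15.36,0.6,0,0,-0.329],[-13.2,-15.36,0.6,0,0,-0.329],[-13.2,-15.36,0.6,0,0,-0.329],[-13.2,-15.36,0.6,0,0,-0.329],[-13.2,-15.36,0.6,0,0,-0.329],[-13.2,-15.36,0.6,0,0,-0.329],[-13.2,-15.36,0.6,0,0,-0.329],[-13.2,-15.36,0.6,0,0,-0.329],[-13.2,-15.36,0.6,0,0,-0.329]],
], claw=-1)

```text
time: 1.6
position: [0.4789, -0.1151, 0.3823]
tool_rot: [0.009, 1.0, 0.0, -0.0]
ft_force: [0.6, 0.7, 0.3]
grip_width: 0.0872
grip_force: 0.0
```

Run:
```python
from rig import *
from h import *
c=camera("wrist");cv2.imwrite("pics/w1.png",c["pixels"]);np.savez("w1.npz",**c)
E=c["extrinsics"];print(-E[:3,:3].T@E[:3,3],E[:3,:3])
print(row(get_obs(),[.5,-.17,.36],np.deg2rad(-1)))
```

```text
[ 0.39411126 -0.11334733  0.36374235] [[ 0.01960892  0.99980696  0.00123976]
 [-0.9519813   0.01904983 -0.30556293]
 [-0.30552756  0.00481153  0.95217108]]
[-0.452 -1.185  0.582 -0.008  0.007 -0.004]
```

View pics/w1.png

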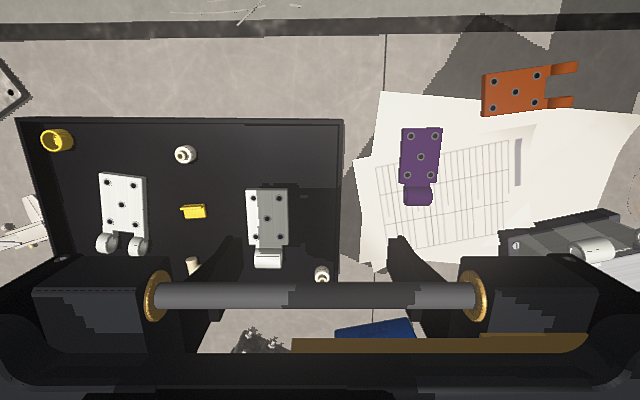

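The wrist view shows the single-knuckle leaf plate at (267,217) with its knuckle at (268,258), so the knuckle points to +x. The forked leaf is at (124,210). The jamb is only partly in view, at the right edge.

Run:
```python
from rig import *
from h import *
for n,roi in(("w1",(225,305,178,275)),("top0",(370,400,168,212))):
    c=dict(np.load(n+".npz"));g=cv2.cvtColor(c["pixels"],cv2.COLOR_BGR2GRAY)
    a,b,d,e=roi;m=np.zeros_like(g);m[d:e,a:b]=(g[d:e,a:b]>75)
    k,l,s,_=cv2.connectedComponentsWithStats(m);i=1+np.argmax(s[1:,4]);m=(l==i)
    P=plane(c,np.argwhere(m)[:,::-1],.05)
    r0=cv2.minAreaRect((P[:,:2]*1000).astype(np.float32));print(n,s[i],"all",r0)
    x0=P[:,0].min(); p=P[(P[:,0]<x0+.058)]   # plate part only
    r=cv2.minAreaRect((p[:,:2]*1000).astype(np.float32));print("plate part",r)
    # edges fit: per x bin, min/max y
    B=np.arange(x0+.006,x0+.058,.004);lo=[];hi=[]
    for q in B:
        y=P[abs(P[:,0]-q)<.0025,1];lo.append(y.min());hi.append(y.max())
    f1,f2=np.polyfit(B,lo,1),np.polyfit(B,hi,1)
    print("yaw deg",np.degrees(np.arctan([f1[0],f2[0]])),"width",np.median(np.array(hi)-lo),"x0",x0,"ymid at x0+33",(np.polyval(f1,x0+.033)+np.polyval(f2,x0+.033))/2)
```

```text
w1 [ 245  188   44   81 2946] all ((528.5888061523438, -169.21005249023438), (46.527591705322266, 98.71312713623047), 88.70537567138672)
plate part ((507.8231201171875, -168.6983642578125), (46.44284439086914, 57.169132232666016), 88.70537567138672)
yaw deg [-1.34825843 -1.36006473] width 0.045877602098905054 x0 0.4789002625190001 ymid at x0+33 -0.1688230567002305
top0 [376 173  18  33 491] all ((527.701171875, -169.00965881347656), (95.37651062011719, 48.06724548339844), 0.8902250528335571)
plate part ((508.60107421875, -168.79611206054688), (48.79094314575195, 55.62730407714844), 88.65813446044922)
yaw deg [1.37392376 0.30202555] width 0.046333046383407586 x0 0.480313307903278 ymid at x0+33 -0.16916709107575661
```

Run:
```python
from rig import *
from h import *
o=get_obs();print(o["position"])
for z in(.27,.225):print(row(o,[.526,-.1691,z],np.deg2rad(-1.35)))
```

```text
[ 0.48277476 -0.12203872  0.38276149]
[-1.085e+00 -1.131e+00  2.836e+00 -8.000e-03  7.000e-03  2.000e-03]
[-1.076e+00 -1.122e+00  3.961e+00 -8.000e-03  7.000e-03  2.000e-03]
```

Call:
move_arm([
  [[-1.0,-1.05,2.0,0,0,0],[-1.0,-1.05,2.6,0,0,0],[-1.0,-1.05,2.6,0,0,0],[-1.0,-1.05,2.6,0,0,0],[-1.0,-1.05,2.6,0,0,0],[-1.0,-1.05,2.6,0,0,0]],
], claw=-0.56)

```text
time: 2.4
position: [0.518, -0.1552, 0.281]
tool_rot: [0.008, 1.0, -0.001, 0.002]
ft_force: [0.1, 0.5, 0.3]
grip_width: 0.068
grip_force: 0.0
```

Run:
```python
from rig import *
from h import *
o=get_obs();print(o["position"],o["grip_width"],o["joint_velocities"].round(3))
for z in(.27,.225):print(row(o,[.526,-.1691,z],np.deg2rad(-1.35)))
```

```text
[ 0.51798603 -0.15519492  0.28102818] 0.06797923418925378 [-0.003  0.01  -0.001 -0.001 -0.002 -0.002]
[-0.205 -0.344  0.277 -0.002  0.004  0.007]
[-0.201 -0.341  1.402 -0.002  0.004  0.007]
```

Call:
move_arm([
  [[-0.2,-0.34,0.2,0,0,0.007],[-0.2,-0.34,0.28,0,0,0.007],[-0.2,-0.34,0.28,0,0,0.007],[-0.2,-0.34,0.7,0,0,0.007],[-0.2,-0.34,1.1,0,0,0.007],[-0.2,-0.34,1.36,0,0,0.007],[-0.2,-0.34,1.36,0,0,0.007],[-0.2,-0.34,1.36,0,0,0.007]],
])

```text
time: 3.4
position: [0.5256, -0.1694, 0.2235]
tool_rot: [0.012, 1.0, 0.0, -0.0]
ft_force: [0.8, -0.5, -1.0]
grip_width: 0.0677
grip_force: 0.0
```

Run:
```python
from rig import *
from h import *
o=get_obs();print(o["position"],o["ft_force"])
print(row(o,[.526,-.1691,.2235],np.deg2rad(-1.35)))
c=camera("wrist");cv2.imwrite("pics/w2.png",c["pixels"])
```

```text
[ 0.52560353 -0.16936181  0.22354698] [ 0.84744186 -0.51092286 -1.02132785]
[-0.01   0.007  0.001  0.    -0.001 -0.001]
```

View pics/w2.png

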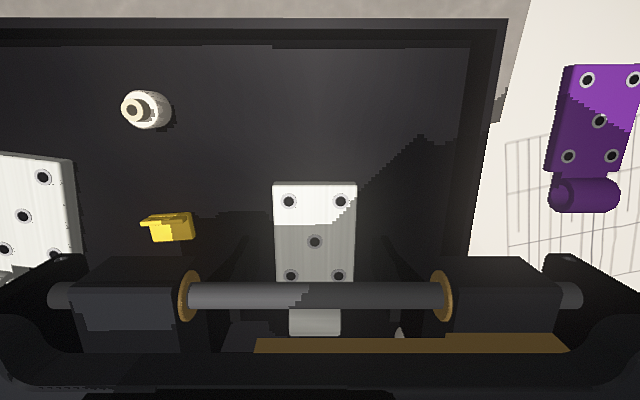

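The view shows the leaf plate at (314,235), centred between the fingers, and it is the single-knuckle leaf. I'll close on it now.

Call:
move_arm([
  [[0,0,0,0,0,0],[0,0,0,0,0,0],[0,0,0,0,0,0],[0,0,0,0,0,0],[0,0,0,0,0,0],[0,0,0,0,0,0]],
], claw=1, squeeze=35)

```text
time: 4.2
position: [0.5257, -0.1694, 0.2242]
tool_rot: [0.012, 1.0, -0.0, 0.0]
ft_force: [0.6, -0.7, -0.2]
grip_width: 0.0455
grip_force: 35.0
```

Call:
move_arm([
  [[0,0,-0.5,0,0,0],[0,0,-1.2,0,0,0],[0,0,-2.0,0,0,0],[0,0,-2.8,0,0,0],[0,0,-3.0,0,0,0],[0,0,-3.0,0,0,0],[0,0,-3.0,0,0,0]],
])

```text
time: 5.08
position: [0.5252, -0.1692, 0.3427]
tool_rot: [0.012, 1.0, 0.001, -0.001]
ft_force: [-0.2, -0.7, -1.4]
grip_width: 0.0454
grip_force: 35.0
```

Run:
```python
from rig import *
from h import *
o=get_obs();print(o["position"],o["ft_force"],o["grip_width"],o["grip_force"])
for n in("wrist","top","scene"):
    c=camera(n);np.savez(n+"3.npz",**c)
    if n=="wrist":
        cv2.imwrite("pics/w3.png",c["pixels"])
        P=cloud(c);E=c["extrinsics"];print(-E[:3,:3].T@E[:3,3])
        print(P[230,300],P[250,320],P[250,300])
```

```text
[ 0.52517399 -0.1692287   0.34270416] [-0.23621601 -0.73117916 -1.38142315] 0.045382036619914114 34.999768137931824
[ 0.44030356 -0.16686619  0.32435193]
[ 0.50607844 -0.17640817  0.17087846] [ 0.51927279 -0.16551822  0.16978474] [ 0.5192076  -0.17701489  0.16930313]
```

View pics/w3.png

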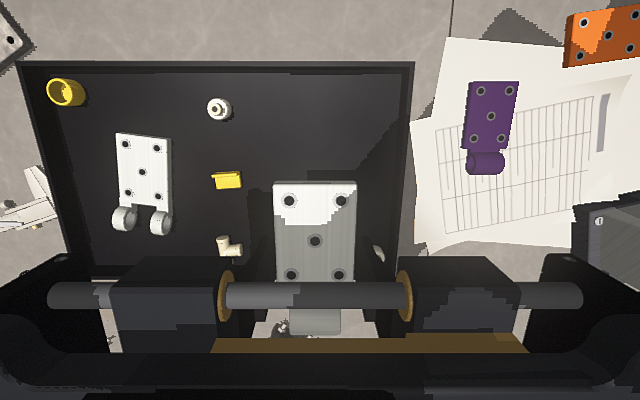

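The leaf is held level at (314,235) and the forked leaf is still in the tray at (143,185). Next I'll fit the leaf's pose in the tool frame and measure the jamb more precisely.

```bash
cat > leaf.py <<'E'
from h import *
def leaf(c,o):
    "rear top edge, tilt and top height of held plate, in tool axes (TCP-relative, level)"
    P=cloud(c);R=Ro.from_quat(o["tool_rot"])
    Q=(P-o["position"])@R.as_matrix()      # tool coords
    g=(abs(Q[...,1])<.026)&(abs(Q[...,2]-.173)<.012)&(abs(Q[...,0])<.06)
    q=Q[g]; sel=(q[:,0]<.045)&(q[:,0]>-.005)&(abs(q[:,1])<.02)
    A=np.c_[q[sel][:,:2],np.ones(sel.sum())];k,*_=np.linalg.lstsq(A,q[sel][:,2],rcond=None)
    r=A@k-q[sel][:,2];ok=abs(r)<.003;k,*_=np.linalg.lstsq(A[ok],q[sel][ok,2],rcond=None)
    print("n",sel.sum(),"slopes dz/dx,dz/dy",k[:2].round(4),"z at x=0",k[2].round(4),"std",r[ok].std().round(4))
    # rear edge by intensity gradient along columns
    gray=cv2.GaussianBlur(cv2.cvtColor(c["pixels"],cv2.COLOR_BGR2GRAY),(3,3),0).astype(float)
    E=[]
    for y in np.arange(-.017,.018,.003):
        xs=np.arange(.03,.06,.0005)
        T=np.c_[xs,np.full_like(xs,y),k[0]*xs+k[1]*y+k[2]]
        uv=proj(c,T@R.as_matrix().T+o["position"]).astype(np.float32)
        v=cv2.remap(gray.astype(np.float32),uv[:,0],uv[:,1],cv2.INTER_LINEAR).ravel()
        d=np.gradient(v);E.append(xs[np.argmin(d)])
    print("rear edge x_tool mm",(np.array(E)*1000).round(1))
E
python3 - <<'E'
from rig import *
from leaf import *
o=get_obs();c=dict(np.load("wrist3.npz"));leaf(c,o)
c=dict(np.load("top3.npz"));
for n in("top0","top3"):
    P=cloud(dict(np.load(n+".npz")));Q=P[135:210,220:305].reshape(-1,3)
    th=np.deg2rad(12.8)
    def show(a,b,t):
        q=Q[(Q[:,2]>a)&(Q[:,2]<b)];r=cv2.minAreaRect((q[:,:2]*1000).astype(np.float32))
        print(n,t,len(q),np.round(r[0],1),np.round(r[1],1),round(r[2],2))
    show(.02,.032,"foot");show(.08,.1025,"block")
E
```

```text
n 6066 slopes dz/dx,dz/dy [-0.0003 -0.0015] z at x=0 0.1729 std 0.0006
rear edge x_tool mm [45.  33.  45.  45.  45.  45.  45.  45.  45.  45.  33.5 45. ]
top0 foot 335 [588.6 196.5] [101.4 134.1] 12.8
top0 block 922 [564.  190.7] [ 98.  109.8] 12.8
top3 foot 242 [589.1 196.6] [100.4 133.7] 12.76
top3 block 783 [564.1 190.7] [ 96.8 109.9] 13.31
```

Run:
```python
from h import *
th=np.deg2rad(12.8);ex=np.array([np.cos(th),np.sin(th)]);ey=np.array([-ex[1],ex[0]])
for n in("top0","top3","scene0","scene3"):
    c=dict(np.load(n+".npz"));P=cloud(c).reshape(-1,3)
    X=(P[:,:2]-[.5888,.1965])@np.c_[ex,ey]
    k=(abs(X[:,0]+.03)<.09)&(abs(X[:,1])<.075)&(P[:,2]>.015)
    X=X[k]*1000;z=P[k,2]*1000
    def s(nm,m):
        q=X[m]; print(n,nm,m.sum(),"x",np.percentile(q[:,0],[1,50,99]).round(1),"y",np.percentile(q[:,1],[1,50,99]).round(1)) if m.sum()>3 else 0
    s("foot",(z>20)&(z<31));s("plate",(z>95)&(z<101));s("knL",(z>103)&(X[:,0]<-35)&(X[:,1]>0));s("knR",(z>103)&(X[:,0]<-35)&(X[:,1]<0))
    for sg in(1,-1):
        m=(z>101)&(X[:,0]<-35)&(X[:,1]*sg>18)
        if m.sum()>10:
            # fit circle r=12 in x,z
            from scipy.optimize import least_squares
            r=least_squares(lambda p:np.hypot(X[m,0]-p[0],z[m]-p[1])-12,[-51,100],loss="soft_l1");print("  circle",sg,r.x.round(2),np.std(r.fun).round(2))
    zz=[(b,round(np.median(z[(abs(X[:,0]-b)<2)&(abs(abs(X[:,1])-32)<10)]),1)) for b in range(-78,-30,4) if ((abs(X[:,0]-b)<2)&(abs(abs(X[:,1])-32)<10)).any()]
    print(zz)
```

```text
top0 foot 326 x [-50.7  25.   49.7] y [-66.8 -36.4  66.5]
top0 plate 600 x [-57.1 -19.   13.9] y [-45.3  -0.5  45.1]
top0 knL 86 x [-74.8 -64.9 -37. ] y [16.6 32.1 45.2]
top0 knR 79 x [-74.7 -65.  -50.4] y [-45.5 -32.9 -19.6]
  circle 1 [-62.41 100.66] 3.85
  circle -1 [-62.63 100.72] 3.53
[(-74, np.float64(105.2)), (-70, np.float64(110.4)), (-66, np.float64(112.6)), (-62, np.float64(112.1)), (-58, np.float64(111.5)), (-54, np.float64(107.7)), (-50, np.float64(98.2)), (-46, np.float64(97.7)), (-42, np.float64(99.5)), (-38, np.float64(100.1)), (-34, np.float64(99.5))]
top3 foot 235 x [-47.2  40.8  49.8] y [-66.8 -15.1  66.6]
top3 plate 513 x [-50.2 -15.4  14.4] y [-44.9   8.7  45.4]
top3 knL 73 x [-74.  -64.6 -39.6] y [15.2 33.3 45.2]
  circle 1 [-62.26 101.13] 3.29
[(-74, np.float64(105.5)), (-70, np.float64(109.7)), (-66, np.float64(113.6)), (-62, np.float64(113.1)), (-58, np.float64(111.4)), (-54, np.float64(108.9)), (-50, np.float64(100.0)), (-46, np.float64(96.9)), (-42, np.float64(97.8)), (-38, np.float64(100.2)), (-34, np.float64(99.4))]
scene0 foot 242 x [-51.5 -40.2  48.6] y 
[... 448 characters left out ...]
p.float64(45.7)), (-42, np.float64(98.3)), (-38, np.float64(99.4)), (-34, np.float64(99.8))]
scene3 foot 260 x [-51.5 -42.3  47.5] y [-68.1 -53.6  64.6]
scene3 plate 429 x [-73.  -19.4  14.4] y [-46.8  -1.4  44.5]
scene3 knL 59 x [-75.  -66.9 -45.5] y [13.4 30.7 45.2]
scene3 knR 60 x [-74.9 -66.9 -46.8] y [-46.8 -33.1 -13.4]
  circle 1 [-62.03 100.44] 2.82
  circle -1 [-62.17 100.96] 2.57
[(-78, np.float64(102.8)), (-74, np.float64(103.2)), (-70, np.float64(109.1)), (-66, np.float64(112.4)), (-62, np.float64(112.7)), (-58, np.float64(111.8)), (-54, np.float64(108.7)), (-50, np.float64(25.3)), (-46, np.float64(45.4)), (-42, np.float64(99.0)), (-38, np.float64(99.4)), (-34, np.float64(100.1))]
```

The fixed knuckles sit 62.5 mm in front of the foot's centre, in all views, so the foot is off-centre. I'll take the jamb bore from the knuckles themselves: (0.528, 0.182, 0.100), yaw 12.8°.

Run:
```python
from rig import *
from h import *
o=get_obs();print(row(o,[.4929,.1744,.335],np.deg2rad(12.8)))
```

```text
[ 1.026e+00  8.570e+00  2.100e-01  1.000e-03 -2.000e-03 -2.480e-01]
```

Call:
move_arm([
  [[0.2,1.0,0,0,0,-0.05],[0.3,2.2,0.1,0,0,-0.1],[0.5,3.4,0.2,0,0,-0.15],[0.6,4.6,0.2,0,0,-0.2],[0.8,5.8,0.2,0,0,-0.248],[0.9,7.0,0.2,0,0,-0.248],[1.0,8.0,0.2,0,0,-0.248],[1.03,8.57,0.2,0,0,-0.248],[1.03,8.57,0.2,0,0,-0.248],[1.03,8.57,0.2,0,0,-0.248],[1.03,8.57,0.2,0,0,-0.248]],
])

```text
time: 6.6
position: [0.4931, 0.1733, 0.336]
tool_rot: [-0.111, 0.994, -0.0, -0.0]
ft_force: [-0.0, -0.1, -1.6]
grip_width: 0.0452
grip_force: 35.0
```

Run:
```python
from rig import *
from leaf import *
o=get_obs();print(o["position"],o["grip_force"])
c=camera("wrist");np.savez("w4.npz",**c);leaf(c,o)
s=camera("scene");np.savez("s4.npz",**s);t=camera("top")
a=cv2.resize(s["pixels"][110:210,230:350],None,fx=5,fy=5);b=cv2.resize(c["pixels"],(480,300));
cv2.imwrite("pics/s4.png",a)
print(row(o,[.4929,.1744,.2977],np.deg2rad(12.8)),row(o,[.4929,.1744,.2717],np.deg2rad(12.8)))
```

```text
[0.49314466 0.17330824 0.33595163] 34.99952495098114
n 6152 slopes dz/dx,dz/dy [ 0.003  -0.0007] z at x=0 0.1727 std 0.0007
rear edge x_tool mm [44.5 32.5 44.5 44.5 44.5 44.5 44.5 44.5 44.5 44.5 33.  33. ]
[-0.001  0.028  0.956 -0.    -0.001 -0.002] [-1.000e-03  2.800e-02  1.606e+00 -0.000e+00 -1.000e-03 -2.000e-03]
```

View pics/s4.png

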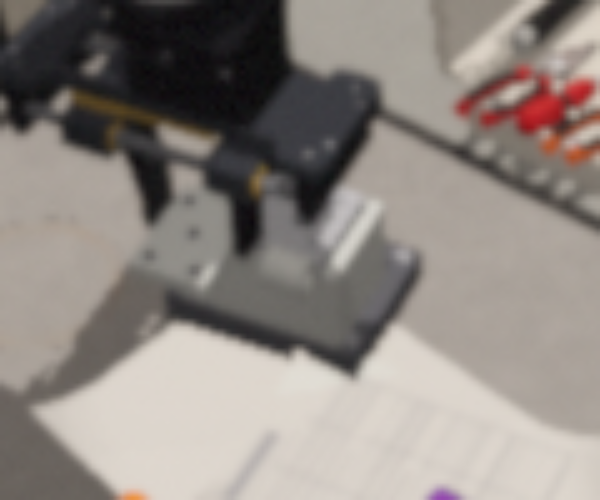

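The view shows the leaf held above the gap, with the scene knuckle at about (290,262) and the gripper over the jamb. I'll lower it in stages, watching the force.

Call:
move_arm([
  [[0,0.03,0.3,0,0,-0.002],[0,0.03,0.65,0,0,-0.002],[0,0.03,0.95,0,0,-0.002],[0,0.03,0.95,0,0,-0.002],[0,0.03,0.95,0,0,-0.002]],
])

```text
time: 7.38
position: [0.4928, 0.1755, 0.298]
tool_rot: [-0.112, 0.994, -0.0, -0.0]
ft_force: [0.4, 0.5, -0.5]
grip_width: 0.0454
grip_force: 35.0
```

Call:
move_arm([
  [[0,0,0.15,0,0,0],[0,0,0.3,0,0,0],[0,0,0.45,0,0,0],[0,0,0.6,0,0,0],[0,0,0.65,0,0,0],[0,0,0.65,0,0,0],[0,0,0.65,0,0,0]],
])

```text
time: 8.25
position: [0.4928, 0.1754, 0.2723]
tool_rot: [-0.112, 0.994, 0.0, 0.0]
ft_force: [0.6, -1.3, -2.0]
grip_width: 0.0455
grip_force: 35.0
```

Run:
```python
from rig import *
from leaf import *
o=get_obs();print(o["position"],o["grip_force"],o["ft_force"],o["moment"])
print(row(o,[.4929,.1744,.2717],np.deg2rad(12.8)))
c=camera("wrist");np.savez("w5.npz",**c);leaf(c,o)
th=np.deg2rad(12.8);ex=np.array([np.cos(th),np.sin(th)]);ey=np.array([-ex[1],ex[0]])
for n in("wrist","top","scene"):
    c=camera(n);np.savez(n+"5.npz",**c);P=cloud(c).reshape(-1,3)
    X=(P[:,:2]-[.528,.1824])@np.c_[ex,ey]*1000;z=P[:,2]*1000
    for nm,lo,hi in(("L",20,45),("mid",-14,14),("R",-45,-20)):
        m=(X[:,1]>lo)&(X[:,1]<hi)&(abs(X[:,0])<14)&(z>95)&(z<118)
        if m.sum()>8:print(n,nm,m.sum(),"x med",np.median(X[m,0]).round(1),"ztop",np.percentile(z[m],[80,95]).round(1),"y",np.percentile(X[m,1],[2,98]).round(1))
s=c["pixels"];cv2.imwrite("pics/s5.png",np.hstack([cv2.resize(s[120:200,240:340],None,fx=4,fy=4,interpolation=2),cv2.resize(np.load("top5.npz")["pixels"][145:225,215:315],None,fx=4,fy=4,interpolation=2)]))
```

```text
[0.49281089 0.17544756 0.27227731] 34.999598264694214 [ 0.60374875 -1.29932901 -2.0115825 ] [0.08833631 0.06799049 0.01060759]
[ 0.004 -0.026  0.014 -0.     0.     0.002]
n 6139 slopes dz/dx,dz/dy [ 0.0027 -0.0011] z at x=0 0.1727 std 0.0007
rear edge x_tool mm [44.5 32.5 44.5 44.5 44.5 44.5 44.5 44.5 44.5 44.5 33.  33. ]
wrist L 581 x med -0.7 ztop [113.1 113.8] y [20.7 35.8]
wrist mid 1244 x med -2.8 ztop [113.2 113.8] y [-13.1  13.4]
wrist R 413 x med -1.2 ztop [113.2 113.7] y [-33.5 -20.2]
scene L 28 x med -0.4 ztop [111.8 112.9] y [21.5 42.4]
scene R 14 x med -10.5 ztop [107.4 112.5] y [-43.4 -27.6]
```

View pics/s5.png

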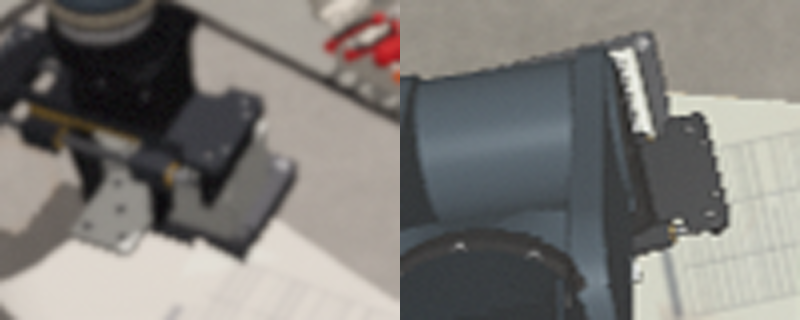

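The view shows the leaf seated between the knuckles, at about (130,220) in the left half. The wrist depth image sees all three knuckles together, so I can compare them in one view.

```bash
cat > chk.py <<'E'
from h import *
from scipy.optimize import least_squares
def chk(c):
    th=np.deg2rad(12.8);ex=np.array([np.cos(th),np.sin(th)]);ey=np.array([-ex[1],ex[0]])
    P=cloud(c).reshape(-1,3);X=(P[:,:2]-[.528,.1824])@np.c_[ex,ey]*1000;z=P[:,2]*1000
    k=(abs(X[:,0])<14)&(abs(X[:,1])<46)&(z>88)&(z<118);X=X[k];z=z[k]
    for nm,lo,hi in(("L",21,45),("mid",-13,13),("R",-45,-21)):
        m=(X[:,1]>lo)&(X[:,1]<hi)&(z>102)
        if nm=="mid": m&=X[:,0]>-9
        r=least_squares(lambda p:np.hypot(X[m,0]-p[0],z[m]-p[1])-12,[0,100],loss="soft_l1",f_scale=.5)
        print(nm,m.sum(),"axis x,z",r.x.round(2),"rms",np.median(abs(r.fun)).round(2),"x range",X[m,0].min().round(1),X[m,0].max().round(1))
    m=(z>108)&(abs(X[:,0])<8);h,b=np.histogram(X[m,1],np.arange(-40,41));print("y hist",dict(zip(b[:-1].tolist(),h.tolist())))
E
python3 - <<'E'
from chk import *
chk(dict(np.load("wrist5.npz")))
E
```

```text
L 494 axis x,z [ -0.31 101.14] rms 0.33 x range -9.2 8.3
mid 1182 axis x,z [  0.75 101.31] rms 0.38 x range -9.0 7.9
R 368 axis x,z [ -0.48 101.13] rms 0.33 x range -9.3 9.9
y hist {-40: 0, -39: 0, -38: 0, -37: 0, -36: 0, -35: 3, -34: 12, -33: 19, -32: 16, -31: 19, -30: 20, -29: 21, -28: 19, -27: 24, -26: 42, -25: 41, -24: 32, -23: 39, -22: 38, -21: 37, -20: 37, -19: 38, -18: 40, -17: 0, -16: 0, -15: 0, -14: 24, -13: 47, -12: 47, -11: 33, -10: 43, -9: 50, -8: 50, -7: 29, -6: 45, -5: 49, -4: 49, -3: 24, -2: 49, -1: 48, 0: 50, 1: 24, 2: 49, 3: 49, 4: 46, 5: 26, 6: 47, 7: 49, 8: 44, 9: 30, 10: 49, 11: 46, 12: 43, 13: 34, 14: 48, 15: 43, 16: 2, 17: 0, 18: 0, 19: 0, 20: 26, 21: 39, 22: 37, 23: 39, 24: 41, 25: 33, 26: 39, 27: 43, 28: 37, 29: 21, 30: 20, 31: 22, 32: 22, 33: 17, 34: 22, 35: 17, 36: 7, 37: 2, 38: 0, 39: 0}
```

Relative to the fixed axis, the leaf's bore is 1.1 mm too far forward, 0.2 mm high and within 0.5 mm of centre in y. I'll make one small correction.

Call:
move_arm([
  [[0.028,0,0,0,0,0],[0.028,0,0,0,0,0],[0.028,0,0,0,0,0],[0.028,0,0,0,0,0],[0.028,0,0,0,0,0],[0.028,0,0,0,0,0]],
])

```text
time: 9.2
position: [0.4916, 0.1752, 0.2721]
tool_rot: [-0.112, 0.994, -0.0, 0.0]
ft_force: [-0.2, -0.4, -1.3]
grip_width: 0.0457
grip_force: 35.0
```

Run:
```python
from rig import *
from chk import *
o=get_obs();print(o["position"],o["grip_force"],o["ft_force"],abs(o["joint_velocities"]).max())
chk(camera("wrist"))
```

```text
[0.49164203 0.17518425 0.27214193] 34.99953210353851 [-0.18557671 -0.3931496  -1.25923773] 0.0013270386553427221
L 558 axis x,z [ -0.29 101.16] rms 0.33 x range -10.3 9.5
mid 1074 axis x,z [ -0.61 101.1 ] rms 0.37 x range -9.0 6.5
R 418 axis x,z [ -0.52 101.16] rms 0.33 x range -10.1 10.6
y hist {-40: 0, -39: 0, -38: 0, -37: 0, -36: 0, -35: 6, -34: 15, -33: 23, -32: 21, -31: 20, -30: 26, -29: 24, -28: 22, -27: 30, -26: 36, -25: 37, -24: 37, -23: 33, -22: 37, -21: 39, -20: 39, -19: 34, -18: 42, -17: 0, -16: 0, -15: 0, -14: 24, -13: 39, -12: 40, -11: 29, -10: 35, -9: 44, -8: 42, -7: 24, -6: 40, -5: 42, -4: 41, -3: 22, -2: 40, -1: 41, 0: 41, 1: 20, 2: 43, 3: 43, 4: 41, 5: 21, 6: 41, 7: 41, 8: 38, 9: 26, 10: 44, 11: 46, 12: 33, 13: 29, 14: 40, 15: 36, 16: 2, 17: 0, 18: 0, 19: 0, 20: 25, 21: 40, 22: 40, 23: 40, 24: 41, 25: 37, 26: 36, 27: 40, 28: 38, 29: 25, 30: 25, 31: 27, 32: 22, 33: 21, 34: 26, 35: 21, 36: 10, 37: 4, 38: 0, 39: 0}
```

Every offset is now under 0.5 mm and the arm is still, so I'm handing in.

```bash
python3 -c "
from rig import *
print(hand_in())"
```

```text
the job is handed in; nothing more can be done
None
```

I handed the job in at about 9 s: the gripper holds the single-knuckle leaf between the jamb knuckles, with its bore within about 0.5 mm of their axis in the last wrist-camera measurement, and the forked leaf was left in the tray; no verdict came back.

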